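Press the square tub's flip-top shut

ROBOT

A 6-joint arm with a two-finger parallel gripper is mounted at the origin on the work surface. World frame = base frame: x ahead of the robot, y to its left, z up, the work surface at z = 0. Lengths are in m, angles in degrees, forces in N, time in s.
With the tool pointing down it reaches from about 0.35 to 0.875 m from the base axis. Payload 4.2 kg.
Tool frame: the origin (TCP) lies at the very end of the fingers, on their centre line; the grasp point (between the pads) lies 19 mm behind it (r.grip_point_offset is the distance from the TCP to the grasp point, in m); z points along the fingers, y is the line along which they close (so a half turn about z gives the same grasp; the last joint's range is limited). The gripper opens to 87 mm and grips with 3 to 60 N. Pads are 19 mm wide; open, the fingers measure 117 mm over their backs; the gripper's body (75 mm by 190 mm) begins 51 mm behind the grasp point.
Start: joints at [91.249, 22.042, 0.453, 0, -68.411, -14.817], TCP at [0.147, 0.608, 0.223] pointing down, gripper open.
Joint ranges: [-179.83, 179.83], [-69.29, 118.12], [-61.27, 80.66], [-181.25, 117.63], [-171.15, -9.14], [-177.46, 177.46]. Speed limits (degrees/s): [159.86, 159.86, 180, 180, 180, 180].

INTERFACE

Orientations are given as a 3x3 rotation matrix whose columns are the frame's x, y, z axes.
In Python, from station import r, cams gives the robot as it stands. The module is installed in compiled form; this text tells all that it offers.
- The arm moves only by the shell command python3 -m handwheel 'ROWS'. ROWS is JSON, a list that holds one entry, the list of rows, each a list of 7 numbers: the turn, a rotation vector about the tool's x, y, z in units of 6 degrees (1.0 is 6 degrees), then the shift along the tool's x, y, z in m, then the finger opening in m, from 0 to 0.087. In form: [[[ax, ay, az, x, y, z, jaw], ...]]. A call has 1 to 12 rows; each row shifts and turns the commanded pose from where the row before left it, along the tool's axes as they then stand; what a row does not reach is not made up. A row lasts 1/10 s, in which the tool goes at most 50 mm and 8.59 degrees, less where a joint would pass 70% of its speed; a pose out of reach is approached as far as the arm can. A call with a gripper value outside its range is refused whole. The fingers move at their own pace and stop on an object; the grip force is fixed at half the most. Time passes only in rows, so rows that do not move let the fingers close. It gives the time, the measured TCP pose, the force, the opening and the grip force at its end, in the units of the state.
- r.sense(): the state, without advancing time (a new reading comes with each control period).
- cams.capture(name): name is "scene" or "side" or "wrist"; returns the picture (384x512x3 uint8, red, green, blue); there is no depth.
- cams.get_calibration(name): a dict with "camera_matrix" (3x3 intrinsics, pixels), "k1" (the pictures are not rectified: a ray, as slopes to the right and down, at radius r is drawn at 1 + k1 r^2 times it, then the intrinsics apply), "rvec" (rotation vector, rad) and "tvec" (3), from world to camera coordinates, as OpenCV has them; the wrist camera has in their place "T_tool_cam" (4x4, takes a point from camera to tool coordinates, whose origin is the TCP and whose axes are the flange's). Camera axes: x right, y down, z forward; pixel columns grow to the right and rows downward; lengths in m; the calibration is good to about 2 mm. A picture is of the moment at which its call begins: read the wrist's pose just before it. get_calibration takes no time and is no camera call.
- r.finish_job(): hands the job in; it is judged then, once.
The state is a dict: "time_s": time; "joints": joint angles; "joint_velocities": joint speeds; "effort": joint torques, N m; "tcp_pos": TCP position; "ee_rot": TCP orientation; "wrist_force": force on the tool from outside, world axes, zero at the start; "moment": the same for the moment, N m; "gripper_width": opening from 0.0 (shut) to 1.0 (fully open); "gripper_force": force on a finger pad.
Only numpy, scipy, OpenCV 4.12 (cv2) and the standard library are available. Lean on these libraries where they do the work, as an engineer would, in place of code of your own. Each camera call takes 0.05 s, during which the arm holds its last target. There are 200 camera calls.

TASK

The flip-top of the square grey tub in the drip tray was left standing ajar: with the fingertips press it gently down until it is fully shut, then withdraw. Do not lift, tip or shove the tub. The round tub is airing, so leave its lid up, and touch nothing else in or around the tray.

Things in the scene. Friction and masses are not known exactly. Their poses are not given: they have to be found in the camera images.
- square_tub: Square grey plastic tub, 110 x 110 mm, rim 100 mm above its underside, 0.7 kg, loose, upright on the rib tops (8 mm above the work surface) of a white ribbed drip tray 420 x 640 mm with a 22 mm high rim. Origin: centre of its underside. z up; +x points to the lid's hinge side, -x to its free edge; yaw within about 0.9 rad of straight ahead.
- square_lid (a joint): Angle of the square tub's lid, rad: 0 shut (level on the rim), positive standing up; starts at 0.4 to 0.8. A friction hinge (0.03 Nm) leaves it wherever it is put; about 1 N straight down on its middle or beyond closes it. Shut, its top lies 106 mm above the tub's underside (114 mm above the work surface) against a firm stop; there its top yields about 1 mm per 3 N, up to 6 mm.
- square_hinge (a point): Middle of the hinge line of the square tub's lid: 56 mm from the tub's centre in its +x direction, 100 mm above its underside; the hinge line runs along the tub's y.
- square_lid_edge (a point): Middle of the free edge of the square tub's lid, on its outer (upper) face, 114 mm from the hinge line; moves with the lid. The lid is a flat plate 114 x 114 mm, 6 mm thick, with a lip 34 mm wide and 11 mm long in the middle of this edge.
- round_tub: Round grey plastic tub, 108 mm across, rim 90 mm above its underside, loose, airing with its round flip-top up; stands beside the square tub, to its left or right, in the tray. To be left alone. Origin: centre of its underside, +x towards its hinge.
- round_lid (a joint): Angle of the round tub's lid (112 mm across), rad: 0 shut, positive up; starts between about 0.6 and 1.1 and must stay so.
- round_lid_edge (a point): Middle of the free edge of the round tub's lid, on its outer face.
- shaker: Stainless steel drinks shaker, 74 mm across, 164 mm tall, standing in the tray. Origin: centre of its underside. To be left alone.
- spray_bottle: Closed clear spray bottle with white trigger head, 70 mm across, 212 mm tall, standing in the tray; the nozzle reaches 66 mm from its axis towards its -x. Origin: centre of its underside. To be left alone.
- shoe_brush: Wooden-backed shoe brush, 165 x 52 x 40 mm, bristles down in the front part of the tray. Origin: centre of its underside, long along its x. To be left alone.
- spatula: Blue silicone spatula, 200 mm long, blade 48 mm wide, 10 mm thick, lying in the front part of the tray. Origin: on its underside near its middle, blade towards +x. To be left alone.
- polish_can: Metal can, 72 mm across, 110 mm tall, standing to the right of the tray. Origin: centre of its underside. To be left alone.
- glass_jar: Glass jar, 68 mm across, 100 mm tall, standing to the left of the tray. Origin: centre of its underside. To be left alone.
Not all that is in view belongs to the job. What is shaped like the square_tub but purple is not meant.

How it is judged:
By the outcome, as a careful person would: the job done as asked, in the order asked, and still so for the second after the job is handed in, with the robot touching nothing.
It also fails if it takes over 40 s, if anything falls off the work surface, if the arm or the gripper's body presses on something with over 40 N, if the wrist force passes 120 N, or if a joint passes its speed limit or range.

## Working session

There is one attempt and no reset: what is moved stays moved. The work goes in short steps, Python scripts to look and compute and a shell command to move; the robot and the scene stay as the last step left them, time stands still between calls to the robot, and variables do not carry over. Pictures are saved under pics/ and viewed, at most 10 in all, crops included, and the job is handed in when it is done.

```bash
mkdir -p pics
python3 - <<'E'
from station import r,cams
import cv2
for n in ("scene","side"):
    cv2.imwrite(f"pics/{n}0.png",cams.capture(n)[:,:,::-1])
    print(cams.get_calibration(n))
s=r.sense();print(s["time_s"],s["tcp_pos"],s["ee_rot"],s["wrist_force"])
print(cams.get_calibration("wrist"))
E
```

```text
{'camera_matrix': array([[350.28675344,   0.        , 260.25003064],
       [  0.        , 350.28675344, 194.01729506],
       [  0.        ,   0.        ,   1.        ]]), 'k1': 0.007951901061153295, 'rvec': array([ 2.04346499,  0.67264025, -0.38250201]), 'tvec': array([-0.3909204 , -0.09043534,  1.43512758])}
{'camera_matrix': array([[470.05404362,   0.        , 260.26886361],
       [  0.        , 470.05404362, 195.18344435],
       [  0.        ,   0.        ,   1.        ]]), 'k1': -0.05324042628665863, 'rvec': array([ 0.27036733, -2.87102355,  1.07059601]), 'tvec': array([0.50253645, 0.12304312, 1.47819825])}
0.1 [0.14649302 0.6070551  0.22156777] [[ 9.72055611e-01 -2.34750475e-01 -3.21644719e-04]
 [-2.34750653e-01 -9.72053699e-01 -1.93304248e-03]
 [ 1.41126703e-04  1.95453110e-03 -9.99998080e-01]] [ 0.25448135  0.25998963 -0.9796356 ]
{'camera_matrix': array([[313.54643413,   0.        , 254.88068407],
       [  0.        , 313.54643413, 190.2124723 ],
       [  0.        ,   0.        ,   1.        ]]), 'k1': -0.028068260952899653, 'T_tool_cam': array([[-2.40421690e-04, -9.66411741e-01, -2.56998616e-01,
         6.99498419e-02],
       [ 9.99999630e-01, -2.02096187e-05, -8.59501860e-04,
         1.51781647e-03],
       [ 8.25438845e-04, -2.56998728e-01,  9.66411389e-01,
        -1.61488385e-01],
       [ 0.00000000e+00,  0.00000000e+00,  0.00000000e+00,
         1.00000000e+00]])}
```

View pics/scene0.png

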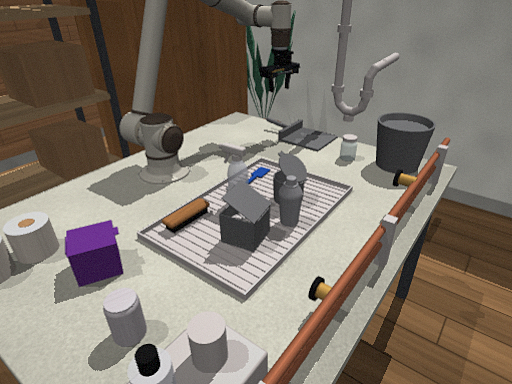

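View pics/side0.png

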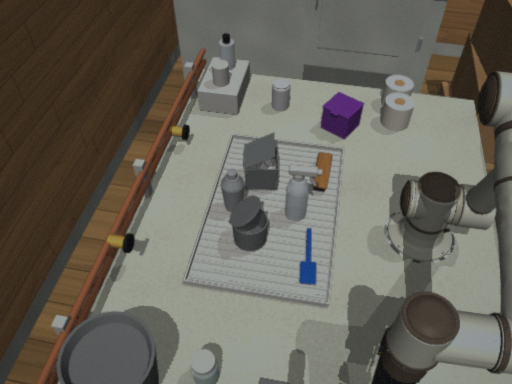

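Candidates: the grey square tub at scene (246,222) / side (262,163), the purple box at scene (95,250) / side (342,115), and the round tub at scene (288,178) / side (249,225). By the description I choose the grey square one, and check it in enlarged crops.

Run:
```python
import cv2
a=cv2.imread("pics/scene0.png")[140:260,190:320];b=cv2.imread("pics/side0.png")[120:260,200:330]
cv2.imwrite("pics/c1.png",cv2.resize(a,None,fx=5,fy=5,interpolation=cv2.INTER_CUBIC))
cv2.imwrite("pics/c2.png",cv2.resize(b,None,fx=4,fy=4,interpolation=cv2.INTER_CUBIC))
```

```text
(no output)
```

View pics/c1.png

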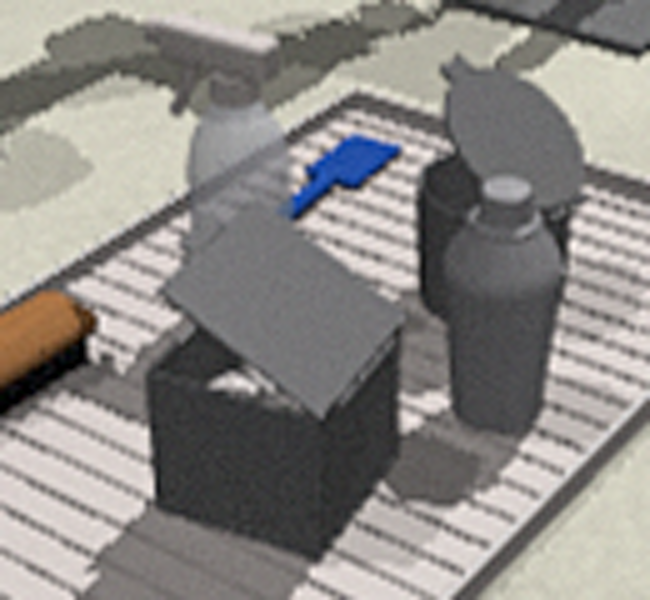

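View pics/c2.png

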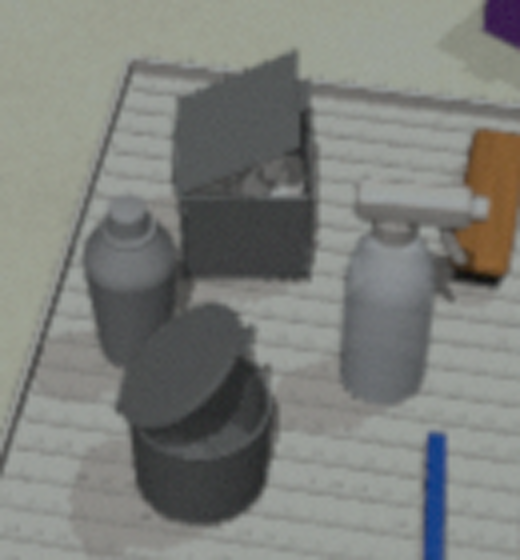

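```bash
cat > fit.py <<'E'
import numpy as np,cv2
from station import cams
from scipy.optimize import least_squares
def pr(n,P):
    c=cams.get_calibration(n)
    q=cv2.Rodrigues(c["rvec"])[0]@np.asarray(P,float).T+c["tvec"][:,None]
    s=q[:2]/q[2];s=s*(1+c["k1"]*(s**2).sum(0));K=c["camera_matrix"]
    return (s.T*K[0,0]+K[:2,2])
def ray(n,uv,z):
    return least_squares(lambda p:(pr(n,[[p[0],p[1],z]])-uv).ravel(),[.6,0]).x
def lid(th,d,y,n=.006): return [.056-d*np.cos(th)+n*np.sin(th)*1,y,.1+d*np.sin(th)+n*np.cos(th)]
def w(p,L):
    L=np.array(L);c,s=np.cos(p[2]),np.sin(p[2])
    return L@np.array([[c,-s,0],[s,c,0],[0,0,1]]).T+[p[0],p[1],.008]
E
python3 - <<'E'
from fit import *
b=.055
def pts(th,n):
    if n=="scene": return [[b,-b,0],[-b,-b,0],[b,b,0],lid(th,0,-.057),lid(th,0,.057),lid(th,.114,.057),lid(th,.114,-.057),[-b,-b,.1]]
    return [[b,b,0],[-b,b,0],[b,b,.1],[-b,b,.1],lid(th,0,-.057),lid(th,.114,-.057),lid(th,.114,.057)]
S=np.array([[322,555],[157,500],[395,465],[322,415],[403,322],[260,207],[165,292],[150,378]])/5+[189.6,139.6]
T=np.array([[188,280],[310,278],[180,197],[310,198],[178,98],[297,52],[302,150]])/4+[199.6,119.6]
f=lambda p:np.r_[(pr("scene",w(p,pts(p[3],"scene")))-S).ravel(),(pr("side",w(p,pts(p[3],"side")))-T).ravel()]
R=least_squares(f,[.7,-.1,0,.6],loss="soft_l1");print(R.x,f(R.x).reshape(-1,2).round(1).tolist())
p=R.x
for nm,d in (("hinge",0),("mid",.057),("edge",.114)): print(nm,w(p,[lid(p[3],d,0)]))
# others
g=lambda u,v:np.array([u/4+199.6,v/4+119.6])
print("spray base front",ray("side",g(385,402),.008),"nozzle tip",ray("side",g(488,208),.2),"head",ray("side",g(365,195),.2))
print("shaker top",ray("side",g(127,212),.172),ray("scene",np.array([508,188])/5+[189.6,139.6],.172))
print("round base front",ray("side",g(203,522),.008),"lid top",ray("side",g(240,312),.17))
print("rail",ray("side",[138,168],.1),ray("side",[138,168],.0))
E
```

```text
[ 0.53504576 -0.13765376  0.18767272  0.47505543] [[-0.2, 1.6], [-0.2, 2.0], [1.2, -1.8], [0.1, 0.7], [1.3, -1.7], [-1.0, -1.4], [-2.1, 0.3], [-1.1, -1.1], [-1.8, 0.2], [0.2, 0.7], [-0.6, 0.3], [1.0, 0.1], [-0.5, 0.1], [0.2, -0.1], [-0.4, -0.3]]
hinge [[ 0.5927586  -0.12669366  0.1133356 ]]
mid [[ 0.54296039 -0.13615071  0.13940671]]
edge [[ 0.49316218 -0.14560777  0.16547781]]
spray base front [0.39110976 0.02315899] nozzle tip [ 0.33176021 -0.01966594] head [ 0.42253018 -0.01588094]
shaker top [0.59871007 0.00806543] [0.60214387 0.00109203]
round base front [0.51117517 0.16355447] lid top [0.49677143 0.08796449]
rail [ 0.92217721 -0.02186314] [ 0.97608456 -0.11068573]
```

The crops show the square grey tub with its lid ajar, hinge edge at scene crop (322,415)–(403,322) and free edge at (165,292)–(260,207). The 15-corner fit has residuals of 2 px or less. It puts the tub at (0.535, -0.138), yaw 0.19, lid 0.475 rad. These sit on the given sizes and within reach. I'll close the fingers, rise and go across.

```bash
python3 -m handwheel '[[[0,0,0,0,0,-0.04,0],[0,0,0,0,0,-0.04,0],[0,0,0,0,0,-0.04,0],[0,0,0,0.025,0.03,0,0],[0,0,0,0.025,0.03,0,0],[0,0,0,0.025,0.03,0,0],[0,0,0,0.025,0.03,0,0],[0,0,0,0.025,0.03,0,0],[0,0,0,0.025,0.03,0,0],[0,0,0,0.025,0.03,0,0],[0,0,0,0.025,0.03,0,0],[0,0,0,0.025,0.03,0,0]]]'
python3 -m handwheel '[[[0,0,0,0.025,0.03,0,0],[0,0,0,0.025,0.03,0,0],[0,0,0,0.025,0.03,0,0],[0,0,0,0.025,0.03,0,0],[0,0,0,0.025,0.03,0,0],[0,0,0,0.025,0.03,0,0],[0,0,0,0.025,0.03,0,0],[0,0,0,0.025,0.03,0,0],[0,0,0,0.025,0.03,0,0],[0,0,0,0.025,0.03,0,0],[0,0,0,0,0,0,0],[0,0,0,0,0,0,0]]]'
```

```text
time_s: 1.3
tcp_pos: [0.3021, 0.2905, 0.3423]
ee_rot: [[0.972, -0.234, -0.0], [-0.234, -0.972, -0.0], [-0.0, 0.0, -1.0]]
wrist_force: [0.7, -0.0, -0.1]
gripper_width: 0.028
gripper_force: 0.0
time_s: 2.5
tcp_pos: [0.4744, -0.0587, 0.3417]
ee_rot: [[0.972, -0.237, -0.002], [-0.237, -0.972, 0.0], [-0.002, 0.0, -1.0]]
wrist_force: [0.7, 0.1, 1.3]
gripper_width: 0.005
gripper_force: 0.0
```

```bash
python3 -m handwheel '[[[0,0,0,0.02,0.0235,0,0],[0,0,0,0.02,0.0235,0,0],[0,0,0,0.02,0.0235,0,0],[0,0,-1,0,0,0,0],[0,0,-1,0,0,0,0],[0,0,-1,0,0,0,0],[0,0,-1,0,0,0,0],[0,0,0,0,0,0.035,0],[0,0,0,0,0,0.035,0],[0,0,0,0,0,0.02,0],[0,0,0,0,0,0,0],[0,0,0,0,0,0,0]]]'
python3 - <<'E'
from station import r,cams
import cv2,numpy as np
s=r.sense();im=cams.capture("wrist")[:,:,::-1].copy();np.savez("w1",p=s["tcp_pos"],R=s["ee_rot"])
print(s["joints"])
from fit import *
c=cams.get_calibration("wrist");M=np.eye(4);M[:3,:3]=s["ee_rot"];M[:3,3]=s["tcp_pos"];W=np.linalg.inv(M@c["T_tool_cam"])
p=[.535,-.1377,.188];th=.475
P=w(p,[lid(th,0,-.057),lid(th,0,.057),lid(th,.114,.057),lid(th,.114,-.057),lid(th,.075,0)])
q=W[:3,:3]@P.T+W[:3,3:];z=q[:2]/q[2];z=z*(1+c["k1"]*(z**2).sum(0));uv=z.T*c["camera_matrix"][0,0]+c["camera_matrix"][:2,2]
cv2.imwrite("pics/w1raw.png",im)
for u in uv: cv2.circle(im,tuple(int(t) for t in u),3,(0,0,255),1)
cv2.imwrite("pics/w1.png",im);print(uv.round())
E
```

```text
time_s: 3.7
tcp_pos: [0.5168, -0.1398, 0.2535]
ee_rot: [[0.983, 0.183, 0.001], [0.183, -0.983, -0.001], [0.001, 0.001, -1.0]]
wrist_force: [0.7, -0.3, -0.0]
gripper_width: 0.005
gripper_force: 0.0
[ 2.25164504e+00  1.20163034e+01 -9.29407009e+00  3.81978949e-02
 -6.86393492e+01  9.82765239e+01]
[[316.  98.]
 [193.  99.]
 [188. 222.]
 [322. 221.]
 [255. 177.]]
```

View pics/w1.png

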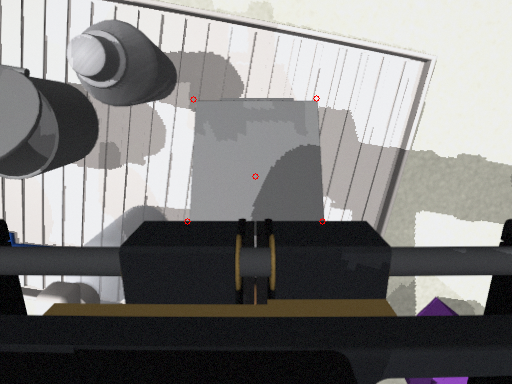

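The picture matches the fit: lid corners appear at (193,99), (316,98), (188,222) and (322,221), within about 2 px. The fingers are over the free half. Descending.

```bash
python3 -m handwheel '[[[0,0,0,0,0,0.035,0],[0,0,0,0,0,0.035,0],[0,0,0,0,0,0.01,0],[0,0,0,0,0,0.005,0],[0,0,0,0,0,0.005,0],[0,0,0,0,0,0.005,0],[0,0,0,0,0,0.005,0],[0,0,0,0,0,0.005,0],[0,0,0,0,0,0.005,0],[0,0,0,0,0,0.005,0],[0,0,0,0,0,0.005,0],[0,0,0,0,0,0.004,0]]]'
python3 -m handwheel '[[[0,0,0,0,0,0.003,0],[0,0,0,0,0,0.003,0],[0,0,0,0,0,0.003,0],[0,0,0,0,0,0.002,0],[0,0,0,0,0,0.001,0],[0,0,0,0,0,0.001,0],[0,0,0,0,0,0,0],[0,0,0,0,0,0,0]]]'
```

```text
time_s: 4.95
tcp_pos: [0.5163, -0.1406, 0.128]
ee_rot: [[0.983, 0.181, -0.001], [0.181, -0.983, 0.0], [-0.001, -0.0, -1.0]]
wrist_force: [-0.0, -0.3, 0.2]
gripper_width: 0.007
gripper_force: 0.1
time_s: 5.75
tcp_pos: [0.5165, -0.1406, 0.1157]
ee_rot: [[0.983, 0.181, 0.0], [0.181, -0.983, -0.0], [0.0, 0.0, -1.0]]
wrist_force: [0.1, -0.4, 0.9]
gripper_width: 0.003
gripper_force: 0.0
```

```bash
python3 -m handwheel '[[[0,0,0,0,0,0.001,0],[0,0,0,0,0,0.001,0],[0,0,0,0,0,0.001,0],[0,0,0,0,0,0,0],[0,0,0,0,0,0,0]]]'; python3 -m handwheel '[[[0,0,0,0,0,0.001,0],[0,0,0,0,0,0,0],[0,0,0,0,0,0,0]]]'
```

```text
time_s: 6.25
tcp_pos: [0.5165, -0.1406, 0.1129]
ee_rot: [[0.983, 0.181, 0.0], [0.181, -0.983, -0.0], [0.0, 0.0, -1.0]]
wrist_force: [-1.3, 0.3, 3.2]
gripper_width: 0.001
gripper_force: 1.8
time_s: 6.55
tcp_pos: [0.5166, -0.1406, 0.1121]
ee_rot: [[0.983, 0.181, 0.0], [0.181, -0.983, -0.0], [0.0, 0.0, -1.0]]
wrist_force: [-1.6, 0.5, 4.9]
gripper_width: 0.007
gripper_force: 2.9
```

The force is rising as the firm stop should make it. I'll press one more millimetre, then withdraw straight up and look.

```bash
python3 -m handwheel '[[[0,0,0,0,0,0.001,0],[0,0,0,0,0,0,0],[0,0,0,0,0,0,0]]]'; python3 -m handwheel '[[[0,0,0,0,0,-0.003,0],[0,0,0,0,0,-0.005,0],[0,0,0,0,0,-0.02,0],[0,0,0,0,0,-0.04,0],[0,0,0,0,0,-0.04,0],[0,0,0,0,0,-0.04,0],[0,0,0,0,0,-0.04,0],[0,0,0,0,0,0,0],[0,0,0,0,0,0,0]]]'
python3 - <<'E'
from fit import *
a=cams.capture("scene")[:,:,::-1].copy();b=cams.capture("side")[:,:,::-1].copy()
a=cv2.resize(a[140:260,190:320],(520,480),interpolation=3)
b=cv2.resize(b[120:260,200:330],(520,560),interpolation=3)
p=[.535,-.1377,.188]
P=w(p,[lid(0,0,-.057),lid(0,0,.057),lid(0,.114,.057),lid(0,.114,-.057)])
for im,n,o in((a,"scene",(190,140)),(b,"side",(200,120))):
    for u in pr(n,P): cv2.circle(im,tuple(int(t) for t in (u-o+.5)*4),3,(0,0,255),1)
cv2.imwrite("pics/e1.png",a);cv2.imwrite("pics/e2.png",b)
E
```

```text
time_s: 6.85
tcp_pos: [0.5166, -0.1407, 0.1114]
ee_rot: [[0.983, 0.181, 0.001], [0.181, -0.983, -0.0], [0.0, 0.0, -1.0]]
wrist_force: [-2.7, 1.6, 7.4]
gripper_width: 0.004
gripper_force: 3.7
time_s: 7.75
tcp_pos: [0.5165, -0.1403, 0.299]
ee_rot: [[0.984, 0.181, 0.002], [0.181, -0.984, 0.001], [0.002, -0.001, -1.0]]
wrist_force: [-0.4, 0.7, -1.2]
gripper_width: 0.004
gripper_force: 0.0
```

View pics/e1.png

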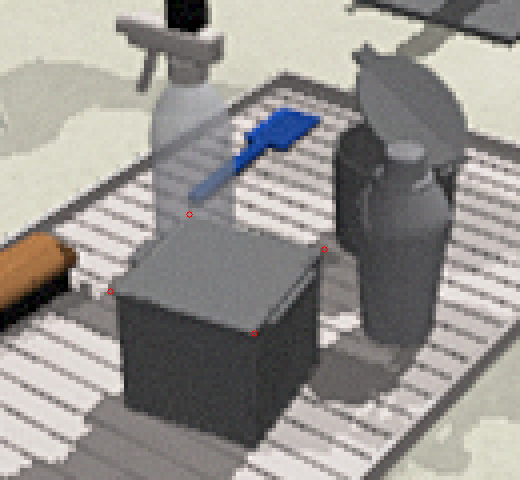

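View pics/e2.png

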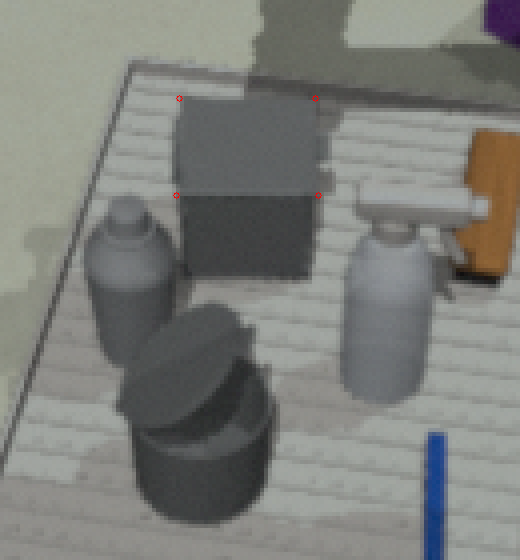

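The lid lies flat on the rim in both views: side corners at (180,98) to (320,194), scene near corner at (255,333). The tub's base corners have not moved, and the round lid is still up. The press met the stop at 114 mm with about 7 N.

```bash
python3 -c "
from station import r
print(r.finish_job())"
```

```text
the job is handed in; nothing more can be done
None
```

The square grey tub's lid is pressed fully shut with about 7 N and the arm is withdrawn; the tub hasn't moved, the round tub's lid is still up, and the job is handed in.

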